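# Reset the tripped fan breaker in the ripening-room control desk

### The job

One of the two breakers inside the ripening room's control desk has tripped: its lever hangs midway, while the other one is on, leaning back toward the cover's hinge. Turn the latch knob on the desk's cover a quarter turn anticlockwise to release it, then swing the cover up and right over until it stands open by itself. Reset the tripped breaker by moving its lever all the way to the front, then all the way back to on, leaving the cover open, the other breaker on, and the cheeses and brush beside the desk where they are.

Things in the scene. Friction and masses are not known exactly. Their poses are not given: they have to be found in the camera images.
- desk: Low light-grey sheet-metal control desk fixed to the bench, 180 deep (x) x 280 wide (y) mm, walls 4 mm, sloping top 85 mm high at the front, 120 mm at the back. Origin: centre of its underside, at bench height; +x to its back (hinge side, away from the robot), +y to its left, z up. The breakers stand level inside, side by side, 60 mm left and right of the middle; either may be the tripped one
- cover (a joint): Hinged top cover (light-grey frame, clear window, 290 mm wide, 5 mm thick, 0.55 to 0.9 kg), rad: 0 = shut, lying 0.19 rad front-down; grows as its front edge swings up and back about the hinge line along desk y; vertical at 1.76; it rests against its stop at 2.0 and stays there by its own weight, below 1.76 it falls shut. Held shut by the latch
- cover_hinge (a point): Middle of the cover's hinge line, on its underside: desk x 90, y 0, z 120 mm. Axes turn with the cover: -x runs from the hinge to the front edge, y along the hinge, z out of its outer face
- cover_edge (a point): Middle of the cover's front edge, on its underside, 211 mm from the hinge line; shut, it is 80 mm above the bench. The edge overhangs the desk's front wall by 27 mm over its whole 290 mm width: the finger grip for lifting, open from below and in front; the underside is flat. Same axes as the hinge point
- latch (a joint): Quarter-turn cam latch, rad, seen from above the cover: 0 = locked, wing knob pointing front to back; grows anticlockwise to its stop at 1.571, wing crosswise. The cam is clear of the frame from about 1.25. Stiff (about 0.1 N m), stays where it is left
- latch_top (a point): Top centre of the black wing knob, on its axis, 35 mm above the cover's underside, in the middle of the cover's width and 155 mm from the hinge line (56 mm from the front edge). The wing is 56 long x 12 thick x 24 mm high above a round collar of radius 16, 6 mm high, on the 5 mm cover. Axes turn with the knob: x along the wing, z outwards along the turning axis (square to the cover)
- lever_tripped (a joint): Lever of the tripped breaker, rad about desk y: starts midway (near 0); -0.45 = off, fully to the desk's front (resets it); +0.45 = on, fully to the back. Stiff (about 0.15 N m, 4 N at the tip, 6 N close to the breaker body), stays where it is left
- lever_tripped_tip (a point): Top of the tripped breaker's lever. The white lever is 10 mm thick (x), 18 mm wide (y), stands 24 mm proud of the black breaker body (120 x 75 mm, its top face 66 mm above the bench, stepping down to 50 mm beyond 39 mm in front of and behind the lever's pivot) and turns about a pivot 44 mm below this point; tip 90 mm above the bench when upright, pivot at desk x 3 mm
- lever_sound (a joint): Lever of the other breaker, same make and sense: starts on (about +0.44) and must stay on
- lever_sound_tip (a point): Top of the other breaker's lever, 120 mm to one side of the tripped one
- wheel_big_center (a point): Centre of a loose cheese wheel standing right of the desk, 124 mm across, 68 mm high, 0.85 kg; leave alone
- wheel_small_center (a point): Centre of a loose smaller cheese wheel left of the desk, 92 mm across, 55 mm high; leave alone
- brush: Loose rind brush lying left of the desk, 200 mm long, 42 mm wide, 20 mm high, origin under its middle; leave alone

How it is judged:
By the outcome, as a careful person would: the job done as asked, in the order asked, and still so for the second after the job is handed in, with the robot touching nothing.
It also fails if it takes over 58 s, if anything falls off the work surface, if the arm or the gripper's body presses on something with over 40 N, if the wrist force passes 120 N, or if a joint passes its speed limit or range.

### The arm

A 6-joint arm with a two-finger parallel gripper is mounted at the origin on the work surface. World frame = base frame: x ahead of the robot, y to its left, z up, the work surface at z = 0. Lengths are in m, angles in rad, forces in N, time in s.
With the tool pointing down it reaches from about 0.3 to 0.875 m from the base axis. Payload 6.4 kg.
Tool frame: the origin (TCP) lies on the centre line of the jaws, within the pads' length; the fingertips stand 14 mm ahead of it and the grasp point (between the pads) lies 5 mm behind it; z points along the fingers, y is the line along which they close (so a half turn about z gives the same grasp; the last joint's range is limited). The gripper opens to 85 mm and grips with 20 to 120 N. Pads are 22 mm wide; open, the fingers measure 114 mm over their backs; the gripper's body (76 mm by 85 mm) begins 54 mm behind the grasp point. The pads swing forward as they close: fully open they stand 13 mm farther back than shut.
Start: joints at [1.079, 0.181, 1.607, -0, 1.354, -0.206], TCP at [0.162, 0.552, 0.245] pointing down, gripper open.
Joint ranges: [-2.99, 2.99], [-0.89, 2.07], [0.3, 2.58], [-1.14, 4.28], [0, 2.63], [-3.12, 3.12]. Speed limits (rad/s): [2.57, 2.57, 3.01, 3.14, 3.14, 3.14].

### API

Orientations are given as a rotation vector (axis times angle).
In Python, from plant import bot gives the robot as it stands.
- The arm moves only by the shell command python3 -m pendant 'ROWS' [OPENING] [FORCE]. ROWS is text: rows parted by semicolons, each of 4 numbers parted by spaces: the shift along the tool's x, y, z in m, then the turn about the tool's z in degrees. A call has 1 to 12 rows; each row shifts and turns the commanded pose from where the row before left it, along the tool's axes as they then stand; what a row does not reach is not made up. A row lasts 1/8 s, in which the tool goes at most 62.5 mm and 10.7 degrees, less where a joint would pass 70% of its speed; a pose out of reach is approached as far as the arm can. A call is refused whole if a number of a shift passes 0.0625 or a number of a turn 10.7, either way. A call with a gripper value outside its range is refused whole. OPENING is the opening, from -1 (shut) to 1 (fully open), set as the call begins (- or left out, the last holds). The fingers move at their own pace and stop on an object; FORCE is the grip in N (left out, the last holds). Time passes only in rows, so rows that do not move let the fingers close. It gives the time, the measured TCP pose, the force, the opening and the grip force at its end, in the units of the state.
- bot.sense(): the state, without advancing time (a new reading comes with each control period).
- bot.snapshot(name): name is "side" or "top"; returns a dict with "pixels" (384x512x3 uint8, red, green, blue), "fovy" (degrees; the focal length in pixels is half the picture's height over the tangent of half this angle, whatever the lens; pixels are square), "cx", "cy" (the principal point, pixels), "position" and "orientation" of the camera in the world. Camera axes: x right, y down, z forward; pixel columns grow to the right and rows downward; lengths in m; the calibration is good to about 2 mm. A picture is of the moment at which its call begins. There is no depth.
- bot.close_job(): hands the job in; it is judged then, once.
Trained networks look in a picture, given as the dict that the camera call returned (one of the last four; its "shot" number tells which), for a name from the list of things; names that differ only in an ending like _2 or _b are one class to them, and where a whole thing is asked for, a point or a joint stands for the part that bears it (a point fixed in the world has none). Each returns a list of dicts, best first, with "conf" (0 to 1); they miss things now and then, are a little off and sometimes report something else, mostly with a low value. They report only what shows in the picture. A call takes as long as a camera call.
- bot.recognise(picture, target): "centre" ([x, y, z] in m, in the coordinates of the camera as it stood for that picture, good to about 4 mm: the middle of the surface that is visible of it).
- bot.mark_of(picture, target): "centre" ([x, y, z] in m, in the coordinates of the camera as it stood for that picture, good to about 4 mm: a listed point, or the origin of a listed thing).
The state is a dict: "time_s": time; "joint_pos": joint angles; "joint_vel": joint speeds; "effort": joint torques, N m; "ee_pos": TCP position; "tcp_rot": TCP orientation; "ft_force": force on the tool from outside, world axes, zero at the start; "wrist_torque": the same for the moment, N m; "opening": opening from 0.0 (shut) to 1.0 (fully open); "finger_force": force on a finger pad.
Only numpy, scipy, OpenCV 4.12 (cv2) and the standard library are available. Lean on these libraries where they do the work, as an engineer would, in place of code of your own. Each camera call takes 0.05 s, during which the arm holds its last target. There are 200 camera calls.

## Working session

There is one attempt and no reset: what is moved stays moved. The work goes in short steps, Python scripts to look and compute and a shell command to move; the robot and the scene stay as the last step left them, time stands still between calls to the robot, and variables do not carry over. Pictures are saved under pics/ and viewed, at most 13 in all, crops included, and the job is handed in when it is done.

```bash
mkdir -p pics; ls; cat > h.py <<'E'
import numpy as np, cv2
from scipy.spatial.transform import Rotation as R
from plant import bot
def campose(s):
    o=np.array(s["orientation"],float)
    M=R.from_rotvec(o).as_matrix() if o.shape==(3,) else (o if o.shape==(3,3) else R.from_quat(o).as_matrix())
    return M,np.array(s["position"])
def mark(s,t,f="mark_of"):
    M,p=campose(s)
    return [(round(d["conf"],2),np.round(M@np.array(d["centre"])+p,4).tolist()) for d in getattr(bot,f)(s,t)[:2]]
def save(s,n): cv2.imwrite(f"pics/{n}.png",cv2.cvtColor(np.asarray(s["pixels"]),cv2.COLOR_RGB2BGR))
E
python3 - <<'E'
from h import *
ss=[bot.snapshot(n) for n in("side","top")]
for s in ss: print(s["position"],s["orientation"],s["fovy"])
for n,s in zip(("side","top"),ss):
    save(s,n+"0")
    for t in ["desk","cover_hinge","cover_edge","latch_top","lever_tripped_tip","lever_sound_tip","wheel_big_center","wheel_small_center","brush"]: print(n,t,mark(s,t))
st=bot.sense();print(st)
E
```

```text
pics
[-0.15697652 -0.74980535  0.69457534] [-1.95712294  0.77044114 -0.49159808] 47.09926684647742
[0.3806408  0.02066667 1.15785139] [-2.1418329   2.11754353 -0.1946669 ] 42.82729505757781
side desk [(0.69, [0.6157, -0.0736, 0.0002])]
side cover_hinge [(0.78, [0.6991, -0.0949, 0.1153]), (0.26, [0.6136, -0.0741, -0.0011])]
side cover_edge [(0.61, [0.4979, -0.0641, 0.0819])]
side latch_top [(0.6, [0.5419, -0.0665, 0.1298])]
side lever_tripped_tip []
side lever_sound_tip []
side wheel_big_center [(0.74, [0.5354, -0.3581, 0.032])]
side wheel_small_center [(0.77, [0.7159, 0.1651, 0.0282])]
side brush [(0.91, [0.5385, 0.1813, -0.0003]), (0.61, [0.7185, 0.1673, 0.0224])]
top desk [(0.8, [0.6148, -0.0746, 0.0011])]
top cover_hinge [(0.64, [0.7039, -0.0882, 0.1186])]
top cover_edge [(0.57, [0.4944, -0.059, 0.0819]), (0.16, [0.5337, -0.3558, 0.0349])]
top latch_top [(0.63, [0.5447, -0.0696, 0.125])]
top lever_tripped_tip []
top lever_sound_tip []
top wheel_big_center [(0.63, [0.5327, -0.3555, 0.0334])]
top wheel_small_center [(0.6, [0.715, 0.1647, 0.0264])]
top brush [(0.72, [0.5411, 0.1828, 0.0028])]
{'time_s': 1.0, 'joint_pos': array([ 1.07866907e+00,  1.80810496e-01,  1.60704215e+00, -2.54001097e-05,
        1.35381217e+00, -2.06309452e-01]), 'joint_vel': array([ 0.00027798, -0.00102846, -0.00132321, -0.00095841,  0.00060318,
        0.00015354]), 'effort': array([ 2.20374668e-04, -4.44840789e+01, -3.51695931e+01, -2.40497457e-04,
        7.17995463e-04, -1.45453032e-05]), 'ee_pos': array([0.16210662, 0.55166315, 0.24526215]), 'tcp_rot': array([-4.47426233e-01, -3.10956676e+00,  1.19837589e-04]), 'ft_force': array([0.22795166, 0.63646714, 0.15087745]), 'wrist_torque': array([ 0.01057228,  0.07594384, -0.0293021 ]), 'finger_force': 0.0, 'opening': 1.003153521209255}
```

View pics/top0.png

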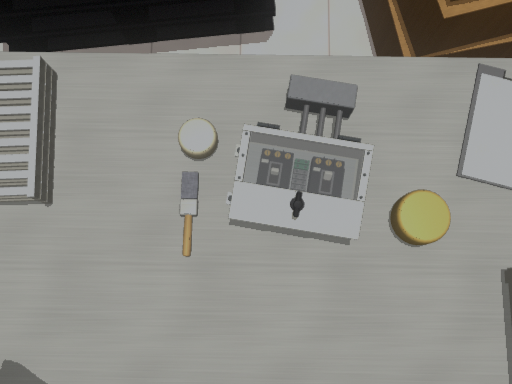

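View pics/side0.png

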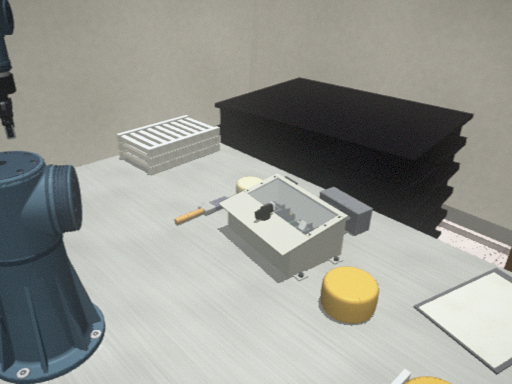

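The top view shows the desk around (300,185), yawed a few degrees clockwise, with the black wing at (297,204) and the levers under the window at about (276,172) and (327,178). The side view agrees. The tool always points down, so I'll turn the wing, lift the cover by pivoting on the wing's ends, then work the lever from above.

```bash
cat >> h.py <<'E'
def fit():
    c,s=np.cos(.19),np.sin(.19)
    P=np.array([[0,0],[.09,0],[.09-.211*c,0],[.09-.155*c-.035*s,0]])
    Q=np.array([[.6152,-.0741],[.7015,-.0915],[.4961,-.0616],[.5433,-.068]])
    a=P-P.mean(0);b=Q-Q.mean(0)
    psi=np.arctan2((a[:,0]*b[:,1]-a[:,1]*b[:,0]).sum(),(a*b).sum())
    C,S=np.cos(psi),np.sin(psi)
    o=Q.mean(0)-np.array([[C,-S],[S,C]])@P.mean(0)
    return o,psi
O,PSI=fit()
def W(x,y,z):
    C,S=np.cos(PSI),np.sin(PSI); return np.array([O[0]+C*x-S*y,O[1]+S*x+C*y,z])
def go(tgt,yaw=None):
    """print tool-frame shift to world target and turn for tool-y at world angle yaw(deg)"""
    st=bot.sense();M=R.from_rotvec(st["tcp_rot"]).as_matrix()
    cy=np.degrees(np.arctan2(M[1,1],M[0,1]))
    print("t",round(st["time_s"],2),"tcp",np.round(st["ee_pos"],4),"yaw",round(cy,1),"q",np.round(st["joint_pos"],2),"F",np.round(st["ft_force"],1),"op",round(st["opening"],3))
    if yaw is not None: print("turn",round((cy-yaw+180)%360-180,1)); 
    d=np.array(tgt)-st["ee_pos"]
    print("shift mm now",np.round(1e3*M.T@d,1))
    if yaw is not None:
        a=np.radians(yaw);y=np.array([np.cos(a),np.sin(a),0]);z=np.array([0,0,-1]);x=np.cross(y,z)
        print("shift mm after turn",np.round(1e3*np.array([x@d,y@d,z@d]),1))
E
python3 - <<'E'
from h import *
print(O,np.degrees(PSI))
c,s=np.cos(.19),np.sin(.19)
L=W(.09-.155*c-.028*s,0,.2); print(L)
# image yaw check: cover corners on front edge
sh=bot.snapshot("top");M,p=campose(sh);f=192/np.tan(np.radians(sh["fovy"]/2))
g=lambda u,v,z:(lambda d:p+d*(z-p[2])/d[2])(M@np.array([(u-sh["cx"])/f,(v-sh["cy"])/f,1]))
a,b=g(231,222,.085),g(360,237,.085);print(a,b,np.degrees(np.arctan2(*(a-b)[1::-1]))-90)
a,b=g(246,128,.125),g(371,144,.125);print(a,b,np.degrees(np.arctan2(*(a-b)[1::-1]))-90)
go(L,90+np.degrees(PSI))
E
```

```text
[ 0.61279368 -0.07716652] -8.061562626688165
[ 0.54596199 -0.0677007   0.2       ]
[0.51013832 0.07719842 0.085     ] [ 0.48031889 -0.20642333  0.085     ] -6.001912845928956
[0.71330458 0.04649001 0.125     ] [ 0.68030591 -0.22729826  0.125     ] -6.872494669723636
t 1.05 tcp [0.1621 0.5517 0.2453] yaw 73.6 q [ 1.08  0.18  1.61 -0.    1.35 -0.21] F [ 0.3 -0.2 -0.1] op 1.0
turn -8.3
shift mm now [-542.9 -486.    45.3]
shift mm after turn [-466.9 -559.4   45.3]
```

```bash
sed -i 's/    C,S=np.cos(psi),np.sin(psi)$/    psi=np.radians(-6.9);C,S=np.cos(psi),np.sin(psi)/' h.py
python3 -m pendant '0 0 0 -9.5; -.042 -.0445 0 0; -.042 -.052 0 0; -.042 -.052 0 0; -.042 -.052 0 0; -.042 -.052 0 0; -.042 -.052 0 0; -.042 -.052 0 0; -.042 -.052 0 0; -.042 -.052 0 0; -.042 -.052 0 0; -.04 -.045 0 0' -0.5 30
python3 - <<'E'
from h import *
c,s=np.cos(.19),np.sin(.19)
go(W(.09-.155*c-.028*s,0,.15),83.1)
sh=bot.snapshot("top");print(mark(sh,"latch_top"))
E
```

```text
time_s: 2.55
ee_pos: [0.5322, -0.0259, 0.2456]
tcp_rot: [0.189, 3.135, 0.0]
ft_force: [0.8, 0.8, -0.0]
opening: 0.253
finger_force: 0.0
t 2.55 tcp [ 0.5322 -0.0259  0.2456] yaw 83.1 q [-0.27  0.09  1.71  0.    1.34 -1.72] F [ 0.8  0.8 -0. ] op 0.253
turn -0.0
shift mm now [-18.6 -40.8  95.6]
shift mm after turn [-18.6 -40.8  95.6]
[(0.44, [0.5481, -0.0667, 0.1253])]
```

```bash

python3 -m pendant '0 0 0 10.7; 0 0 0 10.7; 0 0 0 10.7; 0 0 0 10.7; 0 0 0 10.7; 0 0 0 10.7; 0 0 0 10.7; 0 0 0 10.7; 0 0 0 10.7; 0 0 0 10.7; 0 0 0 10.7; 0 0 0 10.7' >/dev/null
python3 -m pendant '0 0 0 10.3; 0 0 0 10.3; 0 0 0 10.3; 0 0 0 10.3; 0 0 0 10.4;.010 .021 .04 0;.009 .02 .04 0; 0 0 0 0'
python3 - <<'E'
from h import *
c,s=np.cos(.19),np.sin(.19)
go(W(.09-.155*c-.028*s,0,.122),-96.9)
sh=bot.snapshot("side");print(mark(sh,"latch_top"));save(sh,"s1");sh=bot.snapshot("top");save(sh,"t1")
a=cv2.imread("pics/s1.png")[120:300,180:380];b=cv2.imread("pics/t1.png")[110:250,210:390]
cv2.imwrite("pics/c1.png",np.vstack([cv2.resize(a,(400,300),interpolation=2)[:,:400],cv2.resize(b,(400,300),interpolation=2)]))
E
```

```text
time_s: 5.15
ee_pos: [0.543, -0.0666, 0.162]
tcp_rot: [-3.134, 0.191, 0.01]
ft_force: [-0.0, -0.3, 1.0]
opening: 0.251
finger_force: 0.0
t 5.15 tcp [ 0.543  -0.0666  0.162 ] yaw -97.0 q [-0.34  0.21  1.75 -0.    1.19  1.35] F [-0.  -0.3  1. ] op 0.251
turn -0.1
shift mm now [ 3.4  1.7 40. ]
shift mm after turn [ 3.1  1.6 40. ]
[(0.47, [0.5443, -0.0652, 0.1259])]
```

View pics/c1.png

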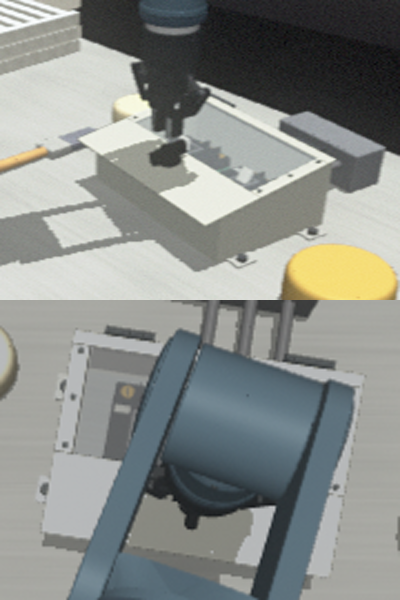

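The fingers stand over the wing in both crops, so I'm going down.

```bash

python3 -m pendant '.001 0 .01 0;.001 0 .01 0;0 0 .01 0;0 0 .009 0;0 0 0 0'
python3 -m pendant '0 0 0 0;0 0 0 0;0 0 0 0' -0.65
```

```text
time_s: 5.92
ee_pos: [0.5465, -0.0667, 0.1251]
tcp_rot: [-3.135, 0.188, 0.003]
ft_force: [-0.1, 0.3, 0.5]
opening: 0.251
finger_force: 0.0
time_s: 6.3
ee_pos: [0.5475, -0.067, 0.1267]
tcp_rot: [3.136, -0.188, 0.001]
ft_force: [-0.1, 0.3, 0.1]
opening: 0.179
finger_force: 0.0
```

```bash

python3 -m pendant '0 0 .004 0;0 0 0 0;0 0 0 -8;0 0 0 -9;0 0 0 -9;0 0 0 -9;0 0 0 -9;0 0 0 -9;0 0 0 -9;0 0 0 0'

```

```text
time_s: 7.55
ee_pos: [0.5473, -0.0668, 0.1223]
tcp_rot: [-2.786, -1.452, -0.0]
ft_force: [0.6, 0.9, -0.2]
opening: 0.176
finger_force: 3.2
```

```bash

python3 -m pendant '0 0 0 -9;0 0 0 -9;0 0 0 -9;0 0 0 -5;0 0 0 0'
python3 -c "
from plant import bot;s=bot.sense();print(s['wrist_torque'],s['ft_force'],s['finger_force'])"
python3 -m pendant '0 0 0 -4;0 0 0 -3;0 0 0 0;0 0 0 0'
python3 -c "
from plant import bot;s=bot.sense();print(s['wrist_torque'],s['ft_force'],s['finger_force'])"

```

```text
time_s: 8.18
ee_pos: [0.5474, -0.0669, 0.1224]
tcp_rot: [2.281, 2.16, 0.0]
ft_force: [0.6, 0.4, 1.2]
opening: 0.171
finger_force: 12.3
[-0.03119583 -0.06378763 -0.34072529] [0.55123383 0.40160008 1.19919661] 12.319077677093446
time_s: 8.68
ee_pos: [0.5475, -0.0669, 0.1226]
tcp_rot: [2.144, 2.296, 0.001]
ft_force: [-1.4, 2.1, 4.4]
opening: 0.176
finger_force: 40.8
[ 0.0076801  -0.12855423 -1.20013059] [-1.40593256  2.13139807  4.40533523] 40.81824746564962
```

```bash

python3 -m pendant '0 0 0 8;0 0 0 0;0 0 -.02 0;0 0 -.02 0;0 0 0 10;0 0 0 10.7;0 0 0 10.7;0 0 0 10.7;0 0 0 10.7;0 0 0 10.7;0 0 0 10.7;0 0 0 10.7'
python3 -m pendant '0 0 0 9;0 0 0 0;0 0 0 0' 1 40
python3 - <<'E'
from h import *
c,s=np.cos(.19),np.sin(.19)
go(W(.09-.155*c-.025*s,0,.117),-96.9)
sh=bot.snapshot("side");save(sh,"s2");print(mark(sh,"latch_top"))
a=cv2.imread("pics/s2.png")[120:300,180:380]
cv2.imwrite("pics/c2.png",cv2.resize(a,(600,540),interpolation=2))
E
```

```text
time_s: 10.18
ee_pos: [0.5468, -0.0672, 0.1617]
tcp_rot: [3.141, 0.029, -0.002]
ft_force: [0.7, -0.6, -0.1]
opening: 0.175
finger_force: 0.0
time_s: 10.55
ee_pos: [0.547, -0.0671, 0.162]
tcp_rot: [3.135, -0.206, -0.001]
ft_force: [0.3, -0.5, -0.9]
opening: 0.806
finger_force: 0.0
t 10.55 tcp [ 0.547  -0.0671  0.162 ] yaw -97.5 q [-0.34  0.22  1.74 -0.    1.18  1.37] F [ 0.3 -0.5 -0.9] op 0.806
turn -0.6
shift mm now [-0.4  1.6 45. ]
shift mm after turn [-0.4  1.6 45. ]
[(0.73, [0.5467, -0.066, 0.1283])]
```

View pics/c2.png

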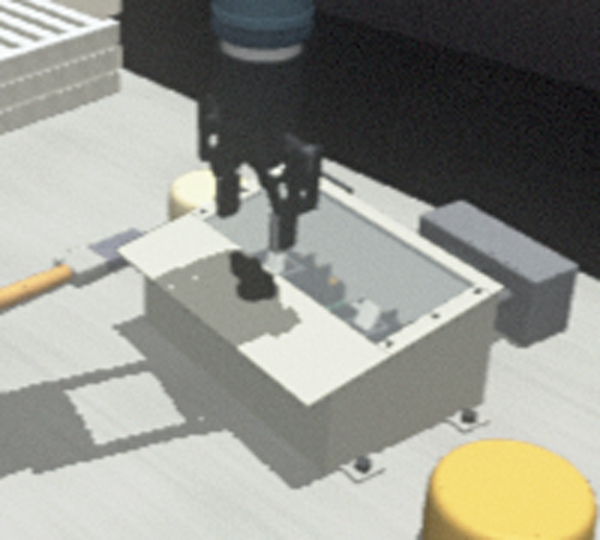

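The wing at (252,275) now lies crosswise and the open jaws are above its two ends. Next I descend and grip the ends.

```bash

python3 -m pendant '0 0 .015 0;0 0 .015 0;0 0 .014 0;0 0 0 0;0 0 0 0'
python3 -m pendant '0 0 0 0;0 0 0 0;0 0 0 0;0 0 0 0;0 0 0 0;0 0 0 0' -0.2 40
python3 -c "
from h import *
go(W(0,0,.1))"
```

```text
time_s: 11.28
ee_pos: [0.5474, -0.067, 0.1183]
tcp_rot: [3.134, -0.213, 0.0]
ft_force: [0.8, 0.1, -0.2]
opening: 1.002
finger_force: 0.0
time_s: 12.02
ee_pos: [0.5477, -0.0667, 0.1192]
tcp_rot: [-3.134, 0.213, -0.002]
ft_force: [-2.3, 2.8, 6.4]
opening: 0.645
finger_force: 42.4
t 12.03 tcp [ 0.5477 -0.0667  0.1192] yaw -97.8 q [-0.34  0.28  1.77  0.    1.1   1.37] F [-2.3  2.8  6.4] op 0.645
shift mm now [65.9  1.1 19.3]
```

```bash

python3 - <<'E'
import numpy as np
th=np.concatenate([np.linspace(0,1.83,25)]);ph=th-.19
P=np.stack([-155*np.cos(ph)+25*np.sin(ph),155*np.sin(ph)+25*np.cos(ph)],1)
for t,d in zip(th[1:],np.diff(P,axis=0)): print(round(t,2),np.round(d[0]/1e3,4),np.round(-d[1]/1e3,4))
E
```

```text
0.08 0.0001 -0.012
0.15 0.001 -0.0119
0.23 0.0019 -0.0118
0.3 0.0028 -0.0116
0.38 0.0037 -0.0114
0.46 0.0045 -0.0111
0.53 0.0054 -0.0107
0.61 0.0062 -0.0103
0.69 0.0069 -0.0098
0.76 0.0077 -0.0092
0.84 0.0083 -0.0086
0.92 0.009 -0.0079
0.99 0.0095 -0.0072
1.07 0.0101 -0.0065
1.14 0.0105 -0.0057
1.22 0.0109 -0.0049
1.3 0.0113 -0.004
1.37 0.0115 -0.0032
1.45 0.0118 -0.0023
1.52 0.0119 -0.0014
1.6 0.012 -0.0005
1.68 0.012 0.0005
1.75 0.0119 0.0014
1.83 0.0118 0.0023
```

```bash

python3 -m pendant '0 0 0 -.9;.0001 0 -.012 0;.001 0 -.0119 0;.0019 0 -.0118 0;.0028 0 -.0116 0;0 0 0 0' -0.2 60
python3 - <<'E'
from h import *
go(W(0,0,.1))
sh=bot.snapshot("side");save(sh,"s3");print(mark(sh,"latch_top"),mark(sh,"cover_edge"))
cv2.imwrite("pics/c3.png",cv2.resize(cv2.imread("pics/s3.png")[80:300,150:400],(500,440)))
E
```

```text
time_s: 12.78
ee_pos: [0.5526, -0.0674, 0.1654]
tcp_rot: [-3.136, 0.188, 0.002]
ft_force: [1.7, 1.3, -8.6]
opening: 0.632
finger_force: 65.1
t 12.78 tcp [ 0.5526 -0.0674  0.1654] yaw -96.9 q [-0.33  0.23  1.72  0.    1.19  1.36] F [ 1.7  1.3 -8.6] op 0.632
shift mm now [61.1  2.1 65.3]
[(0.51, [0.5509, -0.0655, 0.1724])] [(0.73, [0.4955, -0.0612, 0.141])]
```

View pics/c3.png

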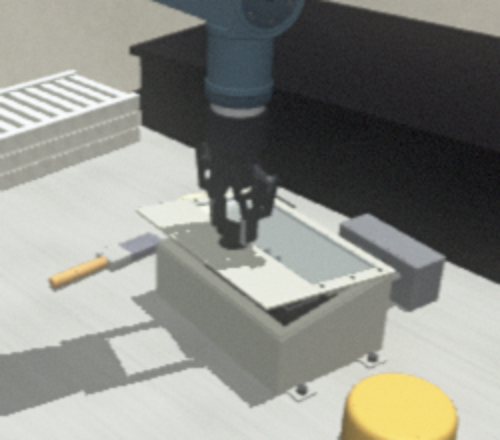

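The cover follows the gripper: its front edge is up at about (270,300). I'll continue along the arc.

```bash

python3 -m pendant '.0037 0 -.0114 0;.0045 0 -.0111 0;.0054 0 -.0107 0;.0062 0 -.0103 0;.0069 0 -.0098 0;.0077 0 -.0092 0;.0083 0 -.0086 0;.009 0 -.0079 0;0 0 0 0'
python3 - <<'E'
from h import *
go(W(0,0,.1))
sh=bot.snapshot("side");save(sh,"s4");print(mark(sh,"latch_top"),mark(sh,"cover_edge"))
E
```

```text
time_s: 14.05
ee_pos: [0.6053, -0.0751, 0.2459]
tcp_rot: [3.134, -0.189, 0.003]
ft_force: [-2.9, -4.8, -8.7]
opening: 0.628
finger_force: 65.6
t 14.05 tcp [ 0.6053 -0.0751  0.2459] yaw -96.9 q [-0.32  0.26  1.52 -0.    1.37  1.37] F [-2.9 -4.8 -8.7] op 0.628
shift mm now [  7.4   0.4 145.9]
[(0.45, [0.6062, -0.0763, 0.2435])] [(0.83, [0.5424, -0.0678, 0.2544])]
```

```bash

python3 -m pendant '.0095 0 -.0072 0;.0101 0 -.0065 0;.0105 0 -.0057 0;.0109 0 -.0049 0;.0113 0 -.004 0;.0115 0 -.0032 0;0 0 0 0'
python3 - <<'E'
from h import *
go(W(0,0,.1))
sh=bot.snapshot("side");save(sh,"s5");print(mark(sh,"latch_top"),mark(sh,"cover_edge"))
cv2.imwrite("pics/c5.png",cv2.resize(cv2.imread("pics/s5.png")[80:300,150:400],(500,440)))
E
```

```text
time_s: 15.08
ee_pos: [0.6683, -0.0846, 0.2777]
tcp_rot: [3.131, -0.191, 0.002]
ft_force: [-5.1, -11.2, -2.3]
opening: 0.623
finger_force: 64.3
t 15.07 tcp [ 0.6683 -0.0846  0.2777] yaw -97.0 q [-0.3   0.37  1.3  -0.    1.46  1.39] F [ -5.1 -11.2  -2.3] op 0.623
shift mm now [-56.3  -1.9 177.6]
[(0.41, [0.662, -0.0832, 0.2751])] [(0.92, [0.6143, -0.0781, 0.3119]), (0.19, [0.5387, 0.1834, -0.0046])]
```

View pics/c5.png

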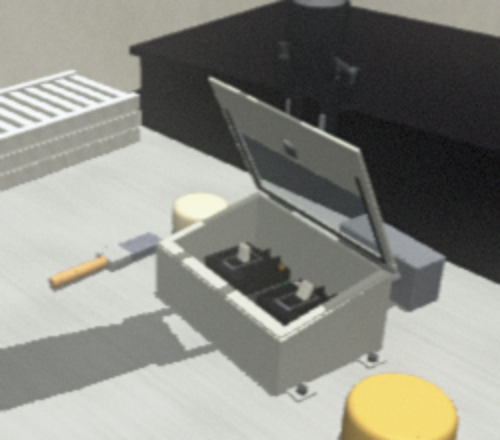

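The cover stands steep, about 60° up, with its edge between (212,80) and (360,150), and both levers show. I'll go on over the top.

```bash

python3 -m pendant '.0118 0 -.0023 0;.0119 0 -.0014 0;.012 0 -.0005 0;.012 0 .0005 0;.0119 0 .0014 0;.0118 0 .0023 0;0 0 0 0'
python3 - <<'E'
from h import *
go(W(.09+.025+.155*.1,0,.27))
sh=bot.snapshot("side");save(sh,"s6");print(mark(sh,"latch_top"),mark(sh,"cover_edge"))
cv2.imwrite("pics/c6.png",cv2.resize(cv2.imread("pics/s6.png")[80:300,150:400],(500,440)))
E
```

```text
time_s: 16.1
ee_pos: [0.7402, -0.0954, 0.2799]
tcp_rot: [3.128, -0.193, 0.009]
ft_force: [-4.1, -14.1, 3.0]
opening: 0.62
finger_force: 62.1
t 16.1 tcp [ 0.7402 -0.0954  0.2799] yaw -97.1 q [-0.28  0.54  1.07 -0.01  1.52  1.41] F [ -4.1 -14.1   3. ] op 0.62
shift mm now [ 1.7 -3.4  9.9]
[(0.59, [0.7336, -0.0962, 0.277])] [(0.55, [0.6991, -0.0943, 0.3322])]
```

View pics/c6.png

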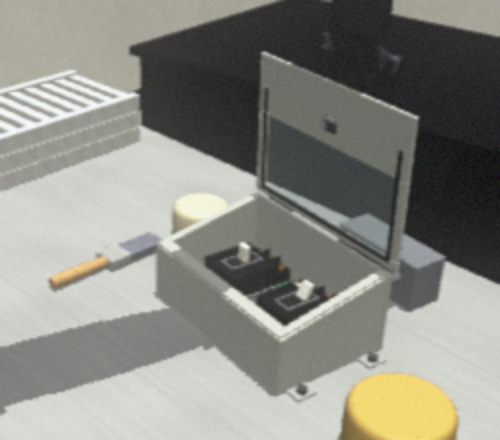

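The cover is about vertical now. I'll push a bit farther while gripping.

```bash

python3 -m pendant '.011 0 .002 0;.011 0 .003 0;.008 0 .003 0;0 0 0 0'
python3 - <<'E'
from h import *
go(W(0,0,.1))
sh=bot.snapshot("side");print(mark(sh,"latch_top"),mark(sh,"cover_edge"),mark(sh,"cover_hinge"))
sh=bot.snapshot("top");print(mark(sh,"cover_edge"))
for n in("tripped","sound"): print(n,mark(sh,f"lever_{n}_tip"))
E
```

```text
time_s: 16.75
ee_pos: [0.77, -0.0998, 0.2716]
tcp_rot: [3.127, -0.194, 0.01]
ft_force: [-1.3, -16.6, 1.3]
opening: 0.61
finger_force: 62.3
t 16.75 tcp [ 0.77   -0.0998  0.2716] yaw -97.1 q [-0.28  0.61  0.98 -0.01  1.54  1.42] F [ -1.3 -16.6   1.3] op 0.61
shift mm now [-159.9   -4.8  170.5]
[(0.46, [0.7602, -0.0997, 0.2714]), (0.19, [0.6316, -0.0158, 0.0923])] [(0.81, [0.7391, -0.0945, 0.331])] [(0.67, [0.7008, -0.0968, 0.1184]), (0.65, [0.6269, -0.1434, 0.0871])]
[]
tripped []
sound []
```

```bash

python3 -m pendant '0 0 0 0;0 0 0 0;0 0 0 0;0 0 0 0' 1
python3 -m pendant '.01 0 0 0;.012 0 0 0;.013 0 0 0;0 0 0 0'
python3 - <<'E'
from h import *
go(W(0,0,.1))
sh=bot.snapshot("side");print(mark(sh,"cover_edge"))
for n in("tripped","sound"): print(n,mark(sh,f"lever_{n}_tip"))
save(sh,"s7");cv2.imwrite("pics/c7.png",cv2.resize(cv2.imread("pics/s7.png")[50:270,150:400],(500,440)))
E
```

```text
time_s: 17.65
ee_pos: [0.7695, -0.0927, 0.2702]
tcp_rot: [-3.136, 0.187, -0.006]
ft_force: [3.0, 1.2, 6.6]
opening: 1.002
finger_force: 0.0
time_s: 18.15
ee_pos: [0.8032, -0.0973, 0.267]
tcp_rot: [-3.136, 0.187, 0.002]
ft_force: [0.6, -0.3, -0.3]
opening: 1.003
finger_force: 0.0
t 18.15 tcp [ 0.8032 -0.0973  0.267 ] yaw -96.8 q [-0.27  0.71  0.84  0.    1.59  1.42] F [ 0.6 -0.3 -0.3] op 1.003
shift mm now [-191.2    2.3  167.3]
[(0.91, [0.7524, -0.0972, 0.3287])]
tripped [(0.36, [0.6322, -0.0153, 0.0933])]
sound [(0.52, [0.6305, -0.1395, 0.0864])]
```

View pics/c7.png

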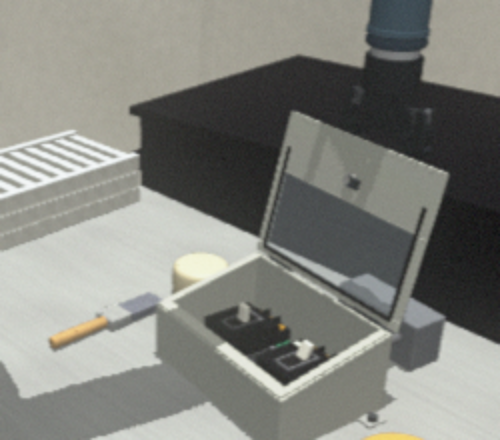

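The cover rests on its stop. The left breaker's lever at (243,312) stands upright and looks tripped; the right one at (305,348) leans back. I'll bring the arm up and over to the front and look from the top.

```bash

python3 -m pendant '0 0 -.03 0;0 0 -.045 0;0 0 -.045 0;0 0 -.02 0;0 0 0 0'
python3 -m pendant '-.03 0 0 0;-.05 0 0 0;-.055 0 0 0;-.055 0 0 0;-.055 0 0 0;-.055 0 0 0;-.05 0 0 0;-.02 0 0 0;0 0 0 0'
python3 - <<'E'
from h import *
go(W(-.015,.06,.2),-96.9)
for c in("side","top"):
  sh=bot.snapshot(c);print(mark(sh,"cover_edge"))
  for n in("tripped","sound"): print(n,mark(sh,f"lever_{n}_tip"))
  save(sh,c+"8")
print(W(.003,.06,.09),W(.022,-.06,.09))
a=cv2.imread("pics/side8.png")[170:270,230:340];b=cv2.imread("pics/top8.png")[130:240,220:380]
cv2.imwrite("pics/c8.png",np.vstack([cv2.resize(a,(320,290)),cv2.resize(b,(320,220))]))
E
```

```text
time_s: 18.98
ee_pos: [0.8033, -0.0978, 0.4114]
tcp_rot: [3.135, -0.188, 0.008]
ft_force: [0.7, 0.9, -0.9]
opening: 0.999
finger_force: 0.0
time_s: 20.1
ee_pos: [0.4344, -0.0531, 0.407]
tcp_rot: [-3.136, 0.189, 0.001]
ft_force: [0.3, 0.0, -0.3]
opening: 1.0
finger_force: 0.0
t 20.1 tcp [ 0.4344 -0.0531  0.407 ] yaw -96.9 q [-0.39 -0.23  1.69  0.    1.68  1.3 ] F [ 0.3  0.  -0.3] op 1.0
turn 0.0
shift mm now [165.1 -58.  207. ]
shift mm after turn [165. -58. 207.]
[(0.81, [0.757, -0.0993, 0.3265])]
tripped [(0.61, [0.6295, -0.0169, 0.0901])]
sound [(0.59, [0.6324, -0.1409, 0.0902])]
[(0.7, [0.7509, -0.0978, 0.3207])]
tripped [(0.52, [0.6259, -0.0169, 0.0907])]
sound []
[ 0.62304352 -0.01747896  0.09      ] [ 0.62748949 -0.13889244  0.09      ]
```

View pics/c8.png

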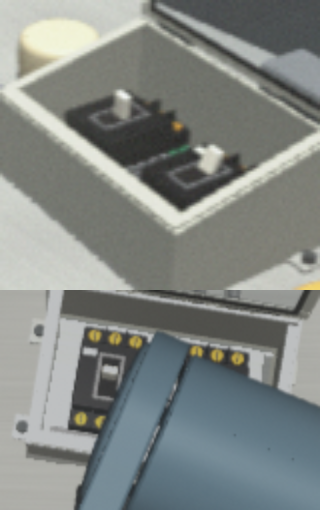

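The left lever (side crop (122,103)) is upright, so it is the tripped one; the right one leans back. I'll turn the jaws to close fore and aft and straddle the left lever.

```bash

python3 -m pendant '0 0 .02 -10;0 0 .02 -10;0 0 .02 -10;0 0 .02 -10;0 0 .02 -10;0 0 .02 -10;0 0 .02 -10;0 0 .02 -10;0 0 .02 -10;0 0 0 0' -0.25 30
python3 - <<'E'
from h import *
go([.6245,-.017,.15],-6.9)
E
```

```text
time_s: 21.75
ee_pos: [0.4349, -0.0531, 0.2265]
tcp_rot: [-2.35, -2.08, 0.003]
ft_force: [0.1, 0.6, 0.5]
opening: 0.377
finger_force: 0.0
t 21.75 tcp [ 0.4349 -0.0531  0.2265] yaw -7.0 q [-0.39 -0.12  1.95  0.    1.31 -0.27] F [0.1 0.6 0.5] op 0.377
turn -0.1
shift mm now [ 58.7 184.1  75.9]
shift mm after turn [ 58.6 183.9  76.5]
```

```bash

python3 -m pendant '.014 .046 0 0;.015 .046 0 0;.015 .046 0 0;.0147 .046 0 0;0 0 .025 0;0 0 .03 0;0 0 .02 0;0 0 0 0;0 0 0 0'
python3 - <<'E'
from h import *
go([.6245,-.017,.088],-6.9)
sh=bot.snapshot("side");save(sh,"s9");print(mark(sh,"lever_tripped_tip"))
cv2.imwrite("pics/c9.png",cv2.resize(cv2.imread("pics/s9.png")[130:270,210:350],(500,500)))
E
```

```text
time_s: 22.88
ee_pos: [0.6263, -0.0175, 0.1545]
tcp_rot: [2.35, 2.082, 0.002]
ft_force: [0.0, -0.7, 0.5]
opening: 0.375
finger_force: 0.0
t 22.88 tcp [ 0.6263 -0.0175  0.1545] yaw -6.9 q [-0.22  0.38  1.55  0.    1.21 -0.1 ] F [ 0.  -0.7  0.5] op 0.375
turn -0.0
shift mm now [ 0.3 -2.  66.5]
shift mm after turn [ 0.3 -1.9 66.5]
[(0.43, [0.6292, -0.0158, 0.0934])]
```

View pics/c9.png

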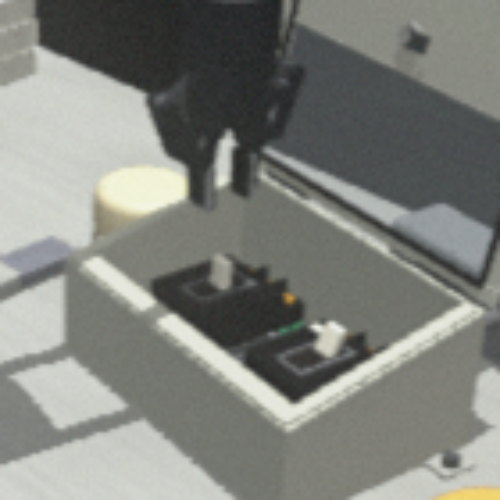

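The jaws stand over the left lever, one finger on either side of it. Going down.

```bash

python3 -m pendant '0 0 .02 0;0 0 .02 0;0 0 .015 0;0 0 .011 0;0 0 0 0;0 0 0 0'
python3 -m pendant '0 -.006 0 0;0 -.006 0 0;0 -.005 0 0;0 -.003 0 0;0 0 0 0'
```

```text
time_s: 23.72
ee_pos: [0.6259, -0.0173, 0.0875]
tcp_rot: [2.35, 2.084, 0.001]
ft_force: [-0.5, -0.3, 0.1]
opening: 0.378
finger_force: 0.0
time_s: 24.35
ee_pos: [0.6069, -0.0149, 0.0886]
tcp_rot: [2.348, 2.082, 0.004]
ft_force: [3.4, 1.0, 4.5]
opening: 0.378
finger_force: 2.6
```

```bash

python3 -m pendant '0 -.003 0 0;0 0 0 0'; python3 -m pendant '0 -.003 0 0;0 0 0 0';python3 -m pendant '0 -.002 0 0;0 0 0 0'
```

```text
time_s: 24.6
ee_pos: [0.6034, -0.0144, 0.088]
tcp_rot: [2.349, 2.083, 0.003]
ft_force: [4.3, 1.4, 5.1]
opening: 0.376
finger_force: 2.6
time_s: 24.85
ee_pos: [0.6013, -0.0143, 0.0879]
tcp_rot: [2.348, 2.082, 0.005]
ft_force: [8.2, 1.0, 1.2]
opening: 0.375
finger_force: 3.8
time_s: 25.1
ee_pos: [0.6008, -0.0144, 0.0884]
tcp_rot: [2.347, 2.08, 0.008]
ft_force: [12.0, 0.7, -0.9]
opening: 0.378
finger_force: 5.4
```

```bash

python3 -m pendant '0 -.004 0 0;0 0 0 0;0 0 0 0'
python3 - <<'E'
from h import *
sh=bot.snapshot("side");print(mark(sh,"lever_tripped_tip"),mark(sh,"lever_sound_tip"));save(sh,"s10")
cv2.imwrite("pics/c10.png",cv2.resize(cv2.imread("pics/s10.png")[160:260,230:330],(500,500)))
E
```

```text
time_s: 25.48
ee_pos: [0.5996, -0.0147, 0.0897]
tcp_rot: [2.343, 2.076, 0.014]
ft_force: [19.3, -1.7, -2.4]
opening: 0.374
finger_force: 8.3
[(0.51, [0.6098, -0.0136, 0.0854])] [(0.61, [0.6302, -0.1393, 0.0889])]
```

View pics/c10.png

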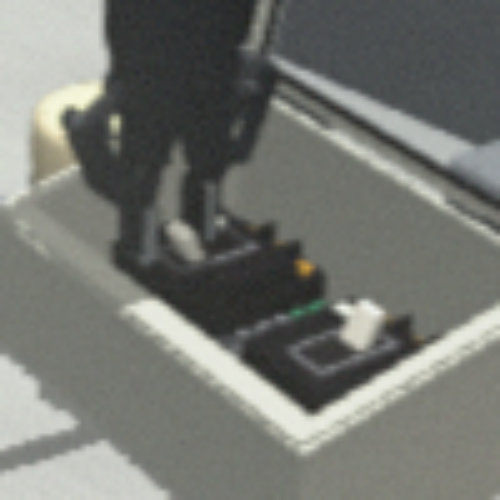

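The lever at (183,240) leans to the front, and 19 N against the stop confirms it. Now all the way back.

```bash

python3 -m pendant '0 .008 0 0;0 .008 0 0;0 .007 0 0;0 .006 0 0;0 .006 0 0;0 .005 0 0;0 .005 0 0;0 .003 0 0;0 0 0 0'
python3 -m pendant '0 .003 0 0;0 0 0 0'; python3 -m pendant '0 .002 0 0;0 0 0 0'
```

```text
time_s: 26.75
ee_pos: [0.6409, -0.0191, 0.0868]
tcp_rot: [-2.35, -2.084, 0.002]
ft_force: [-3.6, -0.5, 2.5]
opening: 0.376
finger_force: 2.5
time_s: 27.0
ee_pos: [0.6439, -0.0195, 0.0868]
tcp_rot: [-2.35, -2.084, 0.001]
ft_force: [-4.7, -0.3, 2.7]
opening: 0.375
finger_force: 2.7
time_s: 27.25
ee_pos: [0.6458, -0.0198, 0.0867]
tcp_rot: [-2.35, -2.084, 0.001]
ft_force: [-6.1, -0.1, 1.6]
opening: 0.373
finger_force: 2.6
```

```bash

python3 -m pendant '0 .003 0 0;0 0 0 0'; python3 -m pendant '0 .003 0 0;0 0 0 0';python3 -m pendant '0 .003 0 0;0 0 0 0;0 0 0 0'
```

```text
time_s: 27.5
ee_pos: [0.6486, -0.0202, 0.0863]
tcp_rot: [-2.35, -2.083, 0.002]
ft_force: [-5.1, -0.4, 0.1]
opening: 0.373
finger_force: 2.2
time_s: 27.75
ee_pos: [0.6499, -0.0203, 0.0859]
tcp_rot: [-2.347, -2.082, 0.006]
ft_force: [-10.5, -0.8, 3.9]
opening: 0.375
finger_force: 5.2
time_s: 28.12
ee_pos: [0.6504, -0.0203, 0.0856]
tcp_rot: [-2.344, -2.079, 0.013]
ft_force: [-19.6, -0.8, 9.4]
opening: 0.376
finger_force: 10.7
```

```bash

python3 -m pendant '0 -.007 0 0;0 -.006 0 0;0 0 0 0;0 0 -.02 0;0 0 -.03 0;0 0 -.04 0;0 0 -.05 0;0 0 -.05 0;0 -.05 -.02 0;0 -.06 0 0;0 -.06 0 0;0 0 0 0'
python3 - <<'E'
from h import *
for c in("side","top"):
  sh=bot.snapshot(c)
  for n in("lever_tripped_tip","lever_sound_tip","cover_edge","wheel_big_center","wheel_small_center","brush"): print(n,mark(sh,n)[:1])
  save(sh,c+"11")
cv2.imwrite("pics/c11.png",cv2.resize(cv2.imread("pics/side11.png")[110:310,200:400],(600,600)))
E
```

```text
time_s: 29.62
ee_pos: [0.4702, 0.0021, 0.2981]
tcp_rot: [2.35, 2.084, 0.001]
ft_force: [1.1, 0.8, -0.0]
opening: 0.375
finger_force: 0.0
lever_tripped_tip [(0.56, [0.6428, -0.0199, 0.0878])]
lever_sound_tip [(0.53, [0.6296, -0.1407, 0.0885])]
cover_edge [(0.87, [0.7523, -0.1013, 0.3255])]
wheel_big_center [(0.9, [0.5303, -0.3602, 0.0337])]
wheel_small_center [(0.78, [0.716, 0.1653, 0.0231])]
brush [(0.94, [0.5391, 0.1831, -0.0])]
lever_tripped_tip [(0.45, [0.7182, 0.1625, 0.028])]
lever_sound_tip []
cover_edge [(0.57, [0.7487, -0.0963, 0.3279])]
wheel_big_center [(0.84, [0.5314, -0.3557, 0.0344])]
wheel_small_center [(0.83, [0.7175, 0.1625, 0.0278])]
brush [(0.88, [0.5421, 0.1812, 0.0011])]
```

View pics/c11.png

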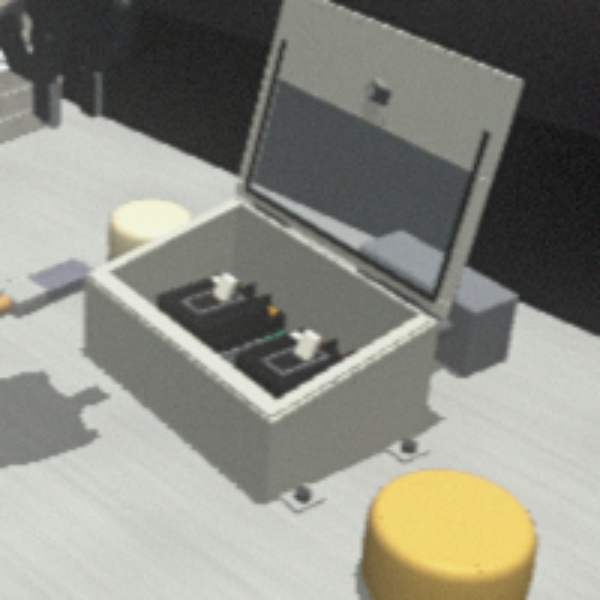

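Both levers, at (225,287) and (308,345), lean back to on. The cover stands open, the cheeses and brush haven't moved, and the arm is clear of everything.

```bash
python3 -c "
from plant import bot;print(bot.close_job())"
```

```text
the job is handed in; nothing more can be done
None
```

The job is handed in at about 30 s: latch released, cover open on its stop, the tripped (left) breaker moved fully to the front and then back to on, the other breaker still on, and the cheeses and brush where they were; the hand-in gave no verdict.

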